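# Snap the lid of a food box shut all round

### The job

Close the blue-rimmed lid of the glass food box: press down the four raised sections of its rim one by one with the fingertips until each has clicked shut level with the corners, then take the hand away. Only press: do not lift, tip or shove the box, and leave the other things on the worktop where they are.

Things in the scene. Friction and masses are not known exactly. Their poses are not given: they have to be found in the camera images.
- food_box: the task's food box: loose glass box of about 1.1 kg with a blue-rimmed clear lid, 192 mm along its x, 148 mm along its y, 72 mm high when shut. Origin under its centre on the worktop, z up. Its front is its -x side, back +x, left +y, right -y. The four blue corners of the lid are fixed, their tops 72 mm above the origin; the clear middle panel (124 x 80 mm) is rigid, 67 mm above it. The box slides on the worktop if pushed sideways
- snap_front (a joint): angle (rad) of the front snap section of the blue rim, a rigid flap 77 mm long and 34 mm wide, hinged along its inner edge: 0 = standing up by 0.35 rad (outer edge about 12 mm too high), 0.35 = shut, level with the corners. Snap action: it resists with about 5 to 8 N at first (pressed 22 mm out from the hinge) and ever less up to half-way, springs back if let go before half-way (0.175), clicks over past it and then stays shut
- press_front (a point): point on top of the front snap section where one presses (middle of its white 18 x 40 mm thumb mark): 22 mm out from its hinge line, about 12 mm in from its outer edge, on the food box's -x side. It moves with the section: 79 mm above the worktop when standing up, 72 mm when shut. Its x axis points level outwards from the box
- snap_back (a joint): angle (rad) of the back snap section of the blue rim, a rigid flap 77 mm long and 34 mm wide, hinged along its inner edge: 0 = standing up by 0.35 rad (outer edge about 12 mm too high), 0.35 = shut, level with the corners. Snap action: it resists with about 5 to 8 N at first (pressed 22 mm out from the hinge) and ever less up to half-way, springs back if let go before half-way (0.175), clicks over past it and then stays shut
- press_back (a point): point on top of the back snap section where one presses (middle of its white 18 x 40 mm thumb mark): 22 mm out from its hinge line, about 12 mm in from its outer edge, on the food box's +x side. It moves with the section: 79 mm above the worktop when standing up, 72 mm when shut. Its x axis points level outwards from the box
- snap_left (a joint): angle (rad) of the left snap section of the blue rim, a rigid flap 121 mm long and 34 mm wide, hinged along its inner edge: 0 = standing up by 0.35 rad (outer edge about 12 mm too high), 0.35 = shut, level with the corners. Snap action: it resists with about 5 to 8 N at first (pressed 22 mm out from the hinge) and ever less up to half-way, springs back if let go before half-way (0.175), clicks over past it and then stays shut
- press_left (a point): point on top of the left snap section where one presses (middle of its white 18 x 40 mm thumb mark): 22 mm out from its hinge line, about 12 mm in from its outer edge, on the food box's +y side. It moves with the section: 79 mm above the worktop when standing up, 72 mm when shut. Its x axis points level outwards from the box
- snap_right (a joint): angle (rad) of the right snap section of the blue rim, a rigid flap 121 mm long and 34 mm wide, hinged along its inner edge: 0 = standing up by 0.35 rad (outer edge about 12 mm too high), 0.35 = shut, level with the corners. Snap action: it resists with about 5 to 8 N at first (pressed 22 mm out from the hinge) and ever less up to half-way, springs back if let go before half-way (0.175), clicks over past it and then stays shut
- press_right (a point): point on top of the right snap section where one presses (middle of its white 18 x 40 mm thumb mark): 22 mm out from its hinge line, about 12 mm in from its outer edge, on the food box's -y side. It moves with the section: 79 mm above the worktop when standing up, 72 mm when shut. Its x axis points level outwards from the box
- green_box: bystander: smaller glass food box, 138 x 103 x 64 mm, with a plain green lid that is already shut; origin under its centre
- mug: bystander: white mug, 80 mm wide, 90 mm tall, handle at its +y; origin under its centre
- bowl: bystander: blue bowl, 130 mm wide, 55 mm tall; origin under its centre
- shaker: bystander: white salt shaker with a steel cap, 42 mm wide, 68 mm tall, close to the left side of the food box; origin under its centre
- jar: bystander: amber jar with a brass cap, 60 mm wide, 75 mm tall, close to the left side of the food box; origin under its centre
- spoon: bystander: steel spoon lying beside the right side of the food box, about 190 mm long along its x; origin under its middle
- mill: bystander: dark wooden pepper mill, 56 mm wide, 160 mm tall; origin under its centre

How it is judged:
By the outcome, as a careful person would: the job done as asked, in the order asked, and still so for the second after the job is handed in, with the robot touching nothing.
It also fails if it takes over 48 s, if anything falls off the work surface, if the arm or the gripper's body presses on something with over 40 N, if the wrist force passes 120 N, or if a joint passes its speed limit or range.

### The arm

A 6-joint arm with a two-finger parallel gripper is mounted at the origin on the work surface. World frame = base frame: x ahead of the robot, y to its left, z up, the work surface at z = 0. Lengths are in m, angles in degrees, forces in N, time in s.
With the tool pointing down it reaches from about 0.35 to 0.875 m from the base axis. Payload 4.2 kg.
Tool frame: the origin (TCP) lies between the finger pads; the fingertips stand 11 mm ahead of it and the grasp point (between the pads) lies 8 mm behind it; z points along the fingers, y is the direction in which the jaws open and shut (so a half turn about z gives the same grasp; the last joint's range is limited). The gripper opens to 87 mm and grips with 3 to 60 N. Pads are 19 mm wide; open, the fingers measure 117 mm over their backs; the gripper's body (75 mm by 190 mm) begins 51 mm behind the grasp point.
Start: joints at [-54.225, 22.042, 0.453, 0, -68.411, -14.817], TCP at [0.224, -0.584, 0.234] pointing down, gripper open.
Joint ranges: [-179.83, 179.83], [-69.29, 118.12], [-61.27, 80.66], [-181.25, 117.63], [-171.15, -9.14], [-177.46, 177.46]. Speed limits (degrees/s): [159.86, 159.86, 180, 180, 180, 180].

### API

Orientations are given as a 3x3 rotation matrix whose columns are the frame's x, y, z axes.
In Python, from station import sense, capture, get_calibration, finish_job, search_frame, cut_out gives the robot as it stands.
- The arm moves only by the tool arm_command, never from a script. Its argument "rows" is a list of rows, each an object with "fingers": the opening in per cent of the stroke, from 0 (shut) to 100 (fully open); "travel": the shift along the tool's x, y, z in cm, a list of three; "roll": the turn about the tool's z in degrees. A call has 1 to 10 rows; each row is the pose to reach, as a shift and turn from the pose commanded when the call began, along the tool's axes at that moment; what a row does not reach only later rows make up. A row lasts 1/10 s, in which the tool goes at most 50 mm and 8.59 degrees, less where a joint would pass 70% of its speed; a pose out of reach is approached as far as the arm can. A call with a gripper value outside its range is refused whole. The fingers move at their own pace and stop on an object; the grip force is fixed at half the most. Time passes only in rows, so rows that repeat a pose let the fingers close. It gives the time, the measured TCP pose, the force and the opening at its end, in the units of the state.
- sense(): the state, without advancing time (a new reading comes with each control period).
- capture(name): name is "side" or "top" or "wrist"; returns (picture, depth): 384x512x3 uint8, red, green, blue; 384x512 float32, m along the optical axis (not along the pixel's ray), 0 where there is no reading.
- get_calibration(name): a dict with "fov_y" (degrees; the focal length in pixels is half the picture's height over the tangent of half this angle, whatever the lens; pixels are square), "cx", "cy" (the principal point, pixels), "origin" and "attitude" of the camera in the world; the wrist camera has in their place "mount" (4x4, takes a point from camera to tool coordinates, whose origin is the TCP and whose axes are the flange's). Camera axes: x right, y down, z forward; pixel columns grow to the right and rows downward; lengths in m; the calibration is good to about 2 mm. A picture is of the moment at which its call begins: read the wrist's pose just before it. get_calibration takes no time and is no camera call.
- finish_job(): hands the job in, once; it reports no verdict.
Trained networks look in the newest picture that a camera, given by its name, has taken for a name from the list of things; names that differ only in an ending like _2 or _b are one class to them, and where a whole thing is asked for, a point or a joint stands for the part that bears it (a point fixed in the world has none). Each returns a list of dicts, best first, with "p" (0 to 1); they miss things now and then, are a little off and sometimes report something else, mostly with a low value. They report only what shows in the picture. A call takes as long as a camera call.
- search_frame(camera, label): "position" ([x, y, z] in m, in world coordinates, good to about 4 mm: the middle of the surface that is visible of it).
- cut_out(camera, label): "mask" (384x512 bool, what is visible of it).
The state is a dict: "time_s": time; "joints": joint angles; "joint_velocities": joint speeds; "effort": joint torques, N m; "tcp_pos": TCP position; "ee_rot": TCP orientation; "wrist_force": force on the tool from outside, world axes, zero at the start; "moment": the same for the moment, N m; "gripper_width": opening from 0.0 (shut) to 1.0 (fully open).
Only numpy, scipy, OpenCV 4.12 (cv2) and the standard library are available. Lean on these libraries where they do the work, as an engineer would, in place of code of your own. Each camera call takes 0.05 s, during which the arm holds its last target. There are 200 camera calls.

## Working session

There is one attempt and no reset: what is moved stays moved. The work goes in short steps, Python scripts to look and compute and a tool call to move; the robot and the scene stay as the last step left them, time stands still between calls to the robot, and variables do not carry over. Pictures are saved under pics/ and viewed, about 8 in all and at most 12, crops included, and the job is handed in when it is done.

Besides the shell and the picture viewer there is one more tool, called after ">>>" as name(argument=value, ...) on one line, values as JSON. arm_command: Moves the arm, as the interface text tells. Its arguments: {"type":"object","properties":{"rows":{"type":"array","items":{"type":"object","properties":{"fingers":{"type":"number"},"travel":{"type":"array","items":{"type":"number"}},"roll":{"type":"number"}}}}},"required":["rows"]}

```bash
mkdir -p pics
cat > h.py <<'E'
import numpy as np, cv2
from station import *
def cloud(name):
    s=sense(); p,d=capture(name); c=get_calibration(name)
    f=p.shape[0]/2/np.tan(np.radians(c["fov_y"])/2)
    v,u=np.mgrid[:p.shape[0],:p.shape[1]]
    P=np.stack([(u-c["cx"])/f*d,(v-c["cy"])/f*d,d],-1)
    if "mount" in c:
        M=np.array(c["mount"]); P=P@M[:3,:3].T+M[:3,3]; R=np.array(s["ee_rot"]); t=np.array(s["tcp_pos"])
    else: R=np.array(c["attitude"]); t=np.array(c["origin"])
    return p,d,P@R.T+t
def save(n,p): cv2.imwrite("pics/"+n+".png",p[...,::-1])
E
python3 - <<'E'
from h import *
s=sense(); print(s["time_s"],s["tcp_pos"],np.round(s["ee_rot"],3).tolist(),s["wrist_force"])
for n in ["top","side"]:
    p,d,W=cloud(n); save(n,p); c=get_calibration(n); print(n,np.round(c["origin"],3),np.round(c["attitude"],2).tolist())
    for l in ["food_box","press_front","press_back","press_left","press_right","shaker","jar","mill","spoon","mug"]:
        print(l,[(np.round(r["position"],3).tolist(),round(r["p"],2)) for r in search_frame(n,l)[:2]])
    np.save(n+".npy",W)
print(sense()["time_s"])
E
```

```text
0.0 [ 0.22339744 -0.58309695  0.23247908] [[-0.934, -0.358, -0.001], [-0.358, 0.934, 0.002], [0.0, 0.002, -1.0]] [0.19446259 0.70448527 0.47129582]
top [0.474 0.158 0.984] [[0.02, -0.99, 0.13], [-1.0, -0.02, 0.01], [-0.0, -0.13, -0.99]]
food_box [([0.522, 0.15, 0.075], 0.92)]
press_front [([0.451, 0.117, 0.074], 0.79)]
press_back [([0.596, 0.181, 0.08], 0.56)]
press_left [([0.509, 0.201, 0.074], 0.92)]
press_right [([0.545, 0.097, 0.083], 0.78)]
shaker [([0.542, 0.296, 0.068], 0.69)]
jar [([0.448, 0.272, 0.074], 0.69)]
mill [([0.769, 0.269, 0.014], 0.74), ([0.643, 0.469, 0.104], 0.56)]
spoon []
mug [([0.766, 0.014, 0.043], 0.97)]
side [0.433 0.953 0.748] [[-0.98, -0.14, 0.17], [-0.22, 0.62, -0.76], [0.0, -0.77, -0.63]]
food_box []
press_front [([0.451, 0.124, 0.081], 0.61)]
press_back [([0.596, 0.188, 0.078], 0.53)]
press_left []
press_right [([0.55, 0.099, 0.076], 0.59)]
shaker [([0.544, 0.317, 0.038], 0.9)]
jar [([0.447, 0.296, 0.053], 0.66)]
mill [([0.644, 0.5, 0.1], 0.91), ([0.503, 0.207, 0.075], 0.38)]
spoon [([0.453, 0.121, 0.076], 0.55)]
mug [([0.756, 0.049, 0.06], 0.88)]
1.1
```

View pics/top.png

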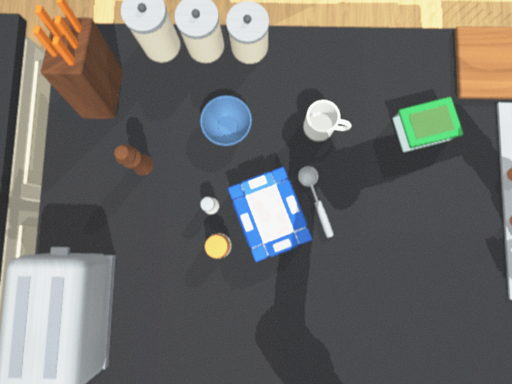

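Run:
```python
import numpy as np,cv2
p=cv2.imread("pics/top.png"); W=np.load("top.npy"); h=cv2.cvtColor(p,cv2.COLOR_BGR2HSV)
Z=W[...,2]; near=(np.hypot(W[...,0]-.522,W[...,1]-.15)<.14)
blue=near&(h[...,0]>95)&(h[...,0]<130)&(h[...,1]>120)&(Z>.055)&(Z<.1)
r=cv2.minAreaRect(W[blue][:,:2].astype(np.float32)*1000);print(blue.sum(),r)
white=near&(h[...,1]<60)&(h[...,2]>170)&(Z>.06)&(Z<.095)
n,l,s,c=cv2.connectedComponentsWithStats(white.astype(np.uint8))
for i in range(1,n):
    if s[i,4]>25: print(s[i],np.median(W[l==i],0).round(4))
```

```text
2265 ((526.2772216796875, 148.2465057373047), (193.32284545898438, 149.380859375), 22.002685546875)
[248 175  19  14 155] [0.5995 0.1788 0.079 ]
[ 246  184   48   59 1690] [0.5245 0.148  0.0672]
[286 196  13  18 139] [0.5476 0.0941 0.0793]
[241 213  12  18 140] [0.5029 0.2027 0.0792]
[273 239  18  13 137] [0.4504 0.1171 0.0798]
```

The box centre is at about (0.525, 0.148) with a yaw of about 22.4°. The four white marks show near pixels (258,182), (292,205), (247,222) and (282,245), and the way down to each is clear. I'll move above the front section with the fingers shut.

>>> arm_command(rows=[{"fingers": 0,"travel": [-46.1,57.3,6],"roll": -1.4},{"fingers": 0,"travel": [-46.1,57.3,6],"roll": -1.4},{"fingers": 0,"travel": [-46.1,57.3,6],"roll": -1.4},{"fingers": 0,"travel": [-46.1,57.3,6],"roll": -1.4},{"fingers": 0,"travel": [-46.1,57.3,6],"roll": -1.4},{"fingers": 0,"travel": [-46.1,57.3,6],"roll": -1.4},{"fingers": 0,"travel": [-46.1,57.3,6],"roll": -1.4},{"fingers": 0,"travel": [-46.1,57.3,6],"roll": -1.4},{"fingers": 0,"travel": [-46.1,57.3,6],"roll": -1.4},{"fingers": 0,"travel": [-46.1,57.3,6],"roll": -1.4}])

```text
time_s: 2.1
tcp_pos: [0.3768, -0.1074, 0.1933]
ee_rot: [[-0.925, -0.381, 0.002], [-0.381, 0.925, 0.0], [-0.002, -0.001, -1.0]]
wrist_force: [1.0, 0.1, 0.1]
gripper_width: 0.172
```

>>> arm_command(rows=[{"fingers": 0,"travel": [0,0,0],"roll": 0}])

```text
time_s: 2.2
tcp_pos: [0.3782, -0.1048, 0.1932]
ee_rot: [[-0.921, -0.389, 0.002], [-0.389, 0.921, 0.0], [-0.002, -0.0, -1.0]]
wrist_force: [-1.0, -0.2, -0.3]
gripper_width: 0.082
```

>>> arm_command(rows=[{"fingers": 0,"travel": [-15.0,17.7,4.3],"roll": 0.5},{"fingers": 0,"travel": [-15.0,17.7,4.3],"roll": 0.5},{"fingers": 0,"travel": [-15.0,17.7,4.3],"roll": 0.5},{"fingers": 0,"travel": [-15.0,17.7,4.3],"roll": 0.5},{"fingers": 0,"travel": [-15.0,17.7,4.3],"roll": 0.5},{"fingers": 0,"travel": [-15.0,17.7,4.3],"roll": 0.5},{"fingers": 0,"travel": [-15.0,17.7,4.3],"roll": 0.5},{"fingers": 0,"travel": [-15.0,17.7,4.3],"roll": 0.5}])

```text
time_s: 3.0
tcp_pos: [0.4475, 0.1104, 0.15]
ee_rot: [[-0.929, -0.371, -0.0], [-0.371, 0.929, -0.0], [0.0, -0.0, -1.0]]
wrist_force: [-0.5, -0.4, -0.0]
gripper_width: 0.005
```

```bash
cat >> h.py <<'E'
def marks(n,W,p):
    h=cv2.cvtColor(p,cv2.COLOR_RGB2HSV); Z=W[...,2]
    m=(np.hypot(W[...,0]-.525,W[...,1]-.148)<.14)&(h[...,1]<70)&(h[...,2]>150)&(Z>.06)&(Z<.095)
    k,l,s,c=cv2.connectedComponentsWithStats(m.astype(np.uint8))
    for i in range(1,k):
        if s[i,4]>25: print(n,s[i],np.median(W[l==i],0).round(4))
E
python3 - <<'E'
from h import *
s=sense(); print(s["time_s"],s["tcp_pos"],np.round(s["ee_rot"],3).tolist(),s["wrist_force"],s["gripper_width"])
for n in ["wrist","side"]:
    p,d,W=cloud(n); save(n+"1",p); marks(n,W,p)
E
```

```text
3.0 [0.44747856 0.1103964  0.14998466] [[-0.929, -0.371, -0.0], [-0.371, 0.929, -0.0], [0.0, -0.0, -1.0]] [-0.53377104 -0.37281387 -0.02989637] 0.004541088390296717
wrist [215 193   8   6  35] [0.4558 0.0783 0.0624]
wrist [306 192   8   6  29] [0.4255 0.1516 0.0624]
wrist [239 203  51  19 907] [0.4493 0.1181 0.0803]
side [272 176  14   6  64] [0.5467 0.093  0.0796]
side [261 183  47  24 703] [0.5246 0.146  0.0676]
side [307 183   8  10  53] [0.4499 0.1186 0.0798]
side [252 189   8  10  48] [0.5988 0.1791 0.0799]
side [281 203  15   4  33] [0.5025 0.2019 0.0799]
side [280 209  30   5  44] [0.4817 0.207  0.0612]
```

View pics/wrist1.png

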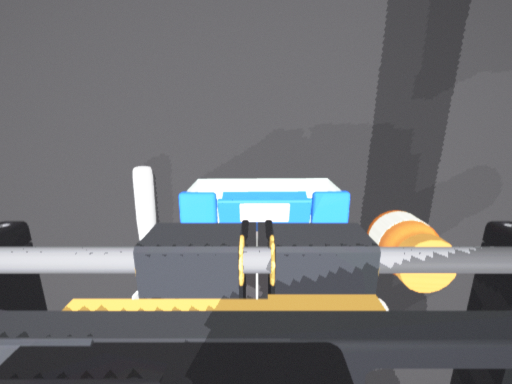

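View pics/side1.png

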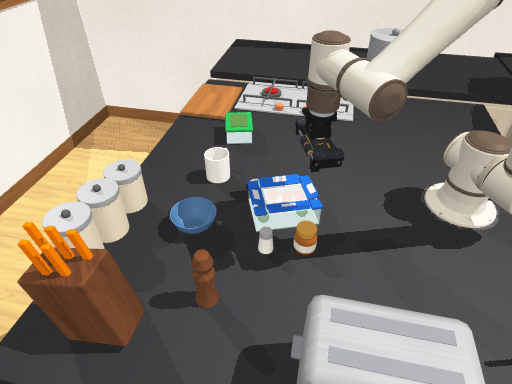

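>>> arm_command(rows=[{"fingers": 0,"travel": [0,0,0],"roll": 0},{"fingers": 0,"travel": [0,0,0],"roll": 0}])

```text
time_s: 3.3
tcp_pos: [0.4478, 0.1108, 0.1502]
ee_rot: [[-0.928, -0.371, 0.0], [-0.371, 0.928, 0.0], [-0.001, 0.0, -1.0]]
wrist_force: [0.9, 0.0, -0.1]
gripper_width: 0.005
```

>>> arm_command(rows=[{"fingers": 0,"travel": [-0.4,0.6,0],"roll": -0.6},{"fingers": 0,"travel": [-0.4,0.6,2.5],"roll": -0.6},{"fingers": 0,"travel": [-0.4,0.6,5.0],"roll": -0.6},{"fingers": 0,"travel": [-0.4,0.6,5.3],"roll": -0.6},{"fingers": 0,"travel": [-0.4,0.6,5.6],"roll": -0.6},{"fingers": 0,"travel": [-0.4,0.6,5.8],"roll": -0.6},{"fingers": 0,"travel": [-0.4,0.6,6.0],"roll": -0.6}])

```text
time_s: 4.0
tcp_pos: [0.4498, 0.1187, 0.0915]
ee_rot: [[-0.924, -0.383, 0.001], [-0.383, 0.924, 0.0], [-0.001, -0.0, -1.0]]
wrist_force: [-2.4, -1.0, 3.5]
gripper_width: 0.002
```

>>> arm_command(rows=[{"fingers": 0,"travel": [0,0,0.2],"roll": 0},{"fingers": 0,"travel": [0,0,0.4],"roll": 0}])

```text
time_s: 4.2
tcp_pos: [0.45, 0.119, 0.0867]
ee_rot: [[-0.924, -0.382, 0.002], [-0.382, 0.924, 0.001], [-0.003, 0.001, -1.0]]
wrist_force: [-0.7, -0.8, 1.0]
gripper_width: 0.005
```

>>> arm_command(rows=[{"fingers": 0,"travel": [0,0,0.15],"roll": 0},{"fingers": 0,"travel": [0,0,0.3],"roll": 0},{"fingers": 0,"travel": [0,0,0.3],"roll": 0}])

```text
time_s: 4.5
tcp_pos: [0.4496, 0.1187, 0.0834]
ee_rot: [[-0.924, -0.382, 0.0], [-0.382, 0.924, 0.0], [-0.0, -0.0, -1.0]]
wrist_force: [-1.2, -0.7, 4.4]
gripper_width: 0.007
```

>>> arm_command(rows=[{"fingers": 0,"travel": [0,0,0.1],"roll": 0},{"fingers": 0,"travel": [0,0,-1],"roll": 0},{"fingers": 0,"travel": [0,0,-4],"roll": 0},{"fingers": 0,"travel": [-5,0,-4],"roll": 0},{"fingers": 0,"travel": [-10,-0.1,-4],"roll": 0},{"fingers": 0,"travel": [-14.5,-0.1,-4],"roll": 0},{"fingers": 0,"travel": [-16.3,-0.1,-4],"roll": 0},{"fingers": 0,"travel": [-16.3,-0.1,-4],"roll": 0},{"fingers": 0,"travel": [-16.3,-0.1,-4],"roll": 0},{"fingers": 0,"travel": [-16.3,-0.1,-4],"roll": 0}])

```text
time_s: 5.5
tcp_pos: [0.5991, 0.1793, 0.1229]
ee_rot: [[-0.924, -0.382, -0.001], [-0.382, 0.924, -0.0], [0.001, 0.0, -1.0]]
wrist_force: [-0.5, -0.7, -0.3]
gripper_width: 0.007
```

Run:
```python
from h import *
s=sense(); print(s["time_s"],s["tcp_pos"])
for n in ["wrist","top","side"]:
    p,d,W=cloud(n); save(n+"2",p); marks(n,W,p)
```

```text
5.5 [0.59911516 0.1793314  0.12290903]
wrist [  195     0   125   190 20987] [0.5179 0.1466 0.0675]
wrist [ 150   67   33   66 1847] [0.5459 0.094  0.0798]
wrist [ 330   69   34   65 1846] [0.5018 0.2025 0.0799]
wrist [228 205  56  18 932] [0.596  0.1776 0.0786]
top [ 246  186   49   59 1637] [0.5233 0.1477 0.067 ]
top [286 196  13  18 142] [0.5476 0.0941 0.0793]
top [241 213  12  18 133] [0.5029 0.2025 0.0792]
top [273 240  19  13 155] [0.4476 0.1166 0.0719]
side [277 176   9   6  46] [0.5413 0.0928 0.0798]
side [261 183  47  24 718] [0.5256 0.146  0.0677]
side [307 186   9   9  53] [0.4463 0.1156 0.0725]
side [252 189   8  10  52] [0.5982 0.1792 0.0802]
side [281 203  15   4  33] [0.5024 0.2021 0.0804]
side [285 209  27   4  37] [0.4718 0.2015 0.062 ]
```

Front is shut: its mark now reads 72 mm high, and the box hasn't moved. Next I'll press the back section.

>>> arm_command(rows=[{"fingers": 0,"travel": [0,0,1.5],"roll": 0},{"fingers": 0,"travel": [0,0,2.5],"roll": 0},{"fingers": 0,"travel": [0,0,2.8],"roll": 0},{"fingers": 0,"travel": [0,0,3.1],"roll": 0},{"fingers": 0,"travel": [0,0,3.3],"roll": 0},{"fingers": 0,"travel": [0,0,3.5],"roll": 0},{"fingers": 0,"travel": [0,0,3.7],"roll": 0},{"fingers": 0,"travel": [0,0,3.9],"roll": 0},{"fingers": 0,"travel": [0,0,4.0],"roll": 0},{"fingers": 0,"travel": [0,0,4.0],"roll": 0}])

```text
time_s: 6.65
tcp_pos: [0.6002, 0.1798, 0.0834]
ee_rot: [[-0.924, -0.382, -0.0], [-0.382, 0.924, -0.0], [0.0, -0.0, -1.0]]
wrist_force: [-2.1, -0.6, 4.1]
gripper_width: 0.003
```

>>> arm_command(rows=[{"fingers": 0,"travel": [0,0,0.1],"roll": 0},{"fingers": 0,"travel": [0,0,-1],"roll": 0},{"fingers": 0,"travel": [0,0,-5],"roll": 0},{"fingers": 0,"travel": [0,0,-6],"roll": 0},{"fingers": 0,"travel": [0,0,-6],"roll": 0}])

```text
time_s: 7.15
tcp_pos: [0.6016, 0.1805, 0.1454]
ee_rot: [[-0.924, -0.382, 0.005], [-0.382, 0.924, 0.003], [-0.006, 0.001, -1.0]]
wrist_force: [-0.4, 0.4, -0.3]
gripper_width: 0.004
```

Run:
```python
from h import *
s=sense(); print(s["time_s"],s["tcp_pos"],s["joints"])
for n in ["top"]:
    p,d,W=cloud(n); save(n+"3",p); marks(n,W,p)
```

```text
7.15 [0.60164261 0.18054874 0.14537701] [ 3.14478068e+01  2.62573084e+01 -6.20682560e+00  1.40706876e-02
 -5.72162646e+01 -9.89949374e+01]
top [ 246  184   49   60 1678] [0.525  0.1481 0.0671]
top [286 196  13  18 143] [0.5475 0.0941 0.0795]
top [241 213  12  18 136] [0.5029 0.2026 0.0792]
top [273 240  19  13 155] [0.4477 0.1166 0.0719]
```

>>> arm_command(rows=[{"fingers": 0,"travel": [4,3,0],"roll": -8},{"fingers": 0,"travel": [7,5,0],"roll": -16},{"fingers": 0,"travel": [8.2,6,0],"roll": -24},{"fingers": 0,"travel": [8.2,6,0],"roll": -32},{"fingers": 0,"travel": [8.2,6,0],"roll": -40},{"fingers": 0,"travel": [8.2,6,0],"roll": -48},{"fingers": 0,"travel": [8.2,6,0],"roll": -56},{"fingers": 0,"travel": [8.2,6,0],"roll": -64},{"fingers": 0,"travel": [8.2,6,0],"roll": -72},{"fingers": 0,"travel": [8.2,6,1],"roll": -80}])

```text
time_s: 8.2
tcp_pos: [0.5015, 0.2039, 0.1322]
ee_rot: [[0.221, -0.975, -0.0], [-0.975, -0.221, -0.0], [0.0, 0.0, -1.0]]
wrist_force: [0.5, 0.4, -0.2]
gripper_width: 0.005
```

>>> arm_command(rows=[{"fingers": 0,"travel": [0,0,0.5],"roll": -5},{"fingers": 0,"travel": [0,0,1],"roll": -10},{"fingers": 0,"travel": [0,0,1],"roll": -10},{"fingers": 0,"travel": [0,0,1],"roll": -10}])

```text
time_s: 8.6
tcp_pos: [0.501, 0.2036, 0.1218]
ee_rot: [[0.38, -0.925, -0.002], [-0.925, -0.38, -0.001], [0.0, 0.002, -1.0]]
wrist_force: [0.2, 0.9, 0.6]
gripper_width: 0.004
```

Run:
```python
from h import *
s=sense(); print(s["time_s"],s["tcp_pos"],np.round(s["ee_rot"],3).tolist(),s["joints"][5])
for n in ["wrist","top"]:
    p,d,W=cloud(n); save(n+"4",p); marks(n,W,p)
```

```text
8.6 [0.50104053 0.20357708 0.12181829] [[0.38, -0.925, -0.002], [-0.925, -0.38, -0.001], [0.0, 0.002, -1.0]] -16.941958488765177
wrist [ 223   20   66   34 2181] [0.5464 0.094  0.08  ]
wrist [  163    71   186   118 19418] [0.5252 0.1463 0.0675]
wrist [ 118  103   32   59 1529] [0.6024 0.1793 0.0726]
wrist [ 361  104   32   59 1537] [0.447  0.1162 0.0725]
wrist [228 204  55  19 961] [0.5036 0.1998 0.0787]
top [249 175  17  12 137] [0.6028 0.1792 0.0722]
top [ 255  184   40   58 1191] [0.5238 0.1371 0.0671]
top [286 196  13  18 145] [0.5475 0.094  0.0792]
top [273 240  19  13 155] [0.4477 0.1166 0.0718]
```

View pics/wrist4.png

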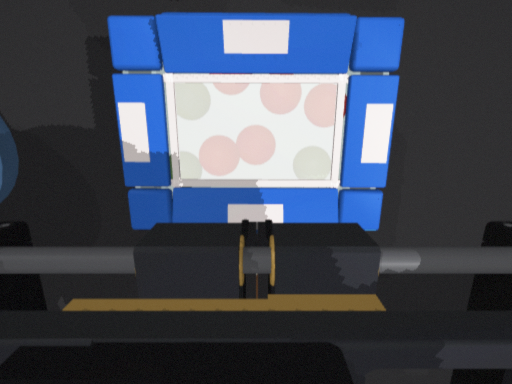

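Front and back now both lie level, with marks at pixels (377,133) and (134,132), both 72 mm high. The left mark at (255,213) is centred under the fingertips, so I'll press it.

>>> arm_command(rows=[{"fingers": 0,"travel": [0,0,1.4],"roll": 0},{"fingers": 0,"travel": [0,0,2.4],"roll": 0},{"fingers": 0,"travel": [0,0,2.7],"roll": 0},{"fingers": 0,"travel": [0,0,3.0],"roll": 0},{"fingers": 0,"travel": [0,0,3.2],"roll": 0},{"fingers": 0,"travel": [0,0,3.4],"roll": 0},{"fingers": 0,"travel": [0,0,3.6],"roll": 0},{"fingers": 0,"travel": [0,0,3.8],"roll": 0},{"fingers": 0,"travel": [0,0,3.9],"roll": 0},{"fingers": 0,"travel": [0,0,3.9],"roll": 0}])

```text
time_s: 9.7
tcp_pos: [0.5016, 0.2039, 0.0836]
ee_rot: [[0.382, -0.924, -0.0], [-0.924, -0.382, -0.0], [0.0, 0.0, -1.0]]
wrist_force: [-0.8, -1.1, 0.9]
gripper_width: 0.006
```

>>> arm_command(rows=[{"fingers": 0,"travel": [0,0,0.1],"roll": 0},{"fingers": 0,"travel": [0,0,0.1],"roll": 0},{"fingers": 0,"travel": [0,0,-1],"roll": 0},{"fingers": 0,"travel": [0,0,-4],"roll": 0},{"fingers": 0,"travel": [4.5,0,-4],"roll": 0},{"fingers": 0,"travel": [9,0,-4],"roll": 0},{"fingers": 0,"travel": [12,0,-4],"roll": 0},{"fingers": 0,"travel": [12,0,-4],"roll": 0},{"fingers": 0,"travel": [12,0,-4],"roll": 0},{"fingers": 0,"travel": [12,0,-4],"roll": 0}])

```text
time_s: 10.7
tcp_pos: [0.5473, 0.0937, 0.1241]
ee_rot: [[0.383, -0.924, 0.0], [-0.924, -0.383, 0.0], [-0.0, -0.0, -1.0]]
wrist_force: [-0.4, 0.9, 0.7]
gripper_width: 0.006
```

Run:
```python
from h import *
s=sense(); print(s["time_s"],s["tcp_pos"])
for n in ["wrist","top","side"]:
    p,d,W=cloud(n); save(n+"5",p); marks(n,W,p)
```

```text
10.7 [0.54731415 0.09373407 0.12414062]
wrist [230 208  56  15 723] [0.5475 0.0912 0.0812]
top [249 175  15   9  58] [0.6076 0.1829 0.0718]
top [261 225  32  21 226] [0.4759 0.1287 0.0678]
top [273 240  19  13 156] [0.4476 0.1165 0.0717]
side [272 176  14   6  63] [0.546  0.0945 0.0797]
side [260 183  48  24 740] [0.5251 0.1475 0.0677]
side [307 186   9   9  51] [0.4461 0.1176 0.0727]
side [251 192   8   9  55] [0.602  0.1793 0.0727]
side [281 205  15   6  60] [0.5012 0.2056 0.0726]
```

>>> arm_command(rows=[{"fingers": 0,"travel": [0,0,1.6],"roll": 0},{"fingers": 0,"travel": [0,0,2.6],"roll": 0},{"fingers": 0,"travel": [0,0,2.9],"roll": 0},{"fingers": 0,"travel": [0,0,3.2],"roll": 0},{"fingers": 0,"travel": [0,0,3.4],"roll": 0},{"fingers": 0,"travel": [0,0,3.6],"roll": 0},{"fingers": 0,"travel": [0,0,3.8],"roll": 0},{"fingers": 0,"travel": [0,0,4.0],"roll": 0},{"fingers": 0,"travel": [0,0,4.1],"roll": 0},{"fingers": 0,"travel": [0,0,4.2],"roll": 0}])

```text
time_s: 11.85
tcp_pos: [0.5477, 0.0932, 0.0833]
ee_rot: [[0.383, -0.924, 0.0], [-0.924, -0.383, -0.0], [0.0, -0.0, -1.0]]
wrist_force: [-5.0, 0.4, 13.8]
gripper_width: 0.006
```

>>> arm_command(rows=[{"fingers": 0,"travel": [0,0,0],"roll": 0},{"fingers": 0,"travel": [0,0,-1],"roll": 0},{"fingers": 0,"travel": [0,0,-5],"roll": 0},{"fingers": 0,"travel": [0,0,-10],"roll": 0},{"fingers": 0,"travel": [4,0,-13],"roll": 0},{"fingers": 0,"travel": [9,0,-13],"roll": 0},{"fingers": 0,"travel": [13,0,-13],"roll": 0},{"fingers": 0,"travel": [18,0,-13],"roll": 0},{"fingers": 0,"travel": [20,0,-13],"roll": 0},{"fingers": 0,"travel": [20,0,-13],"roll": 0}])

```text
time_s: 12.85
tcp_pos: [0.6244, -0.0945, 0.2113]
ee_rot: [[0.378, -0.926, -0.0], [-0.926, -0.378, -0.0], [0.0, 0.0, -1.0]]
wrist_force: [-0.3, 0.3, -0.5]
gripper_width: 0.002
```

Run:
```python
from h import *
s=sense(); print(s["time_s"],s["tcp_pos"],s["wrist_force"],np.abs(s["joint_velocities"]).max())
for n in ["top","side"]:
    p,d,W=cloud(n); save(n+"6",p); marks(n,W,p)
    for l in ["shaker","jar","mug"]: print(l,[np.round(r["position"],3).tolist() for r in search_frame(n,l)[:1]])
```

```text
12.85 [ 0.62444171 -0.09454097  0.2113392 ] [-0.28184666  0.29066151 -0.45746729] 3.0130645849204467
top [248 175  18  13 135] [0.6028 0.1793 0.0721]
top [ 245  184   49   61 1653] [0.5252 0.148  0.0671]
top [287 195  13  19 138] [0.5482 0.0911 0.0722]
top [240 214  12  18 131] [0.5007 0.2057 0.0722]
top [274 240  18  13 140] [0.4477 0.1165 0.0722]
shaker [[0.543, 0.294, 0.069]]
jar [[0.448, 0.273, 0.072]]
mug [[0.645, 0.471, 0.104]]
side [272 177  14   6  51] [0.5479 0.0903 0.0724]
side [260 183  48  24 746] [0.5256 0.147  0.0677]
side [307 186   9   9  47] [0.4466 0.1159 0.0723]
side [251 192   8   9  55] [0.602  0.1805 0.0723]
side [281 205  15   5  59] [0.5006 0.2059 0.0727]
shaker [[0.547, 0.314, 0.041]]
jar [[0.449, 0.298, 0.054]]
mug [[0.752, 0.048, 0.058]]
```

View pics/top6.png

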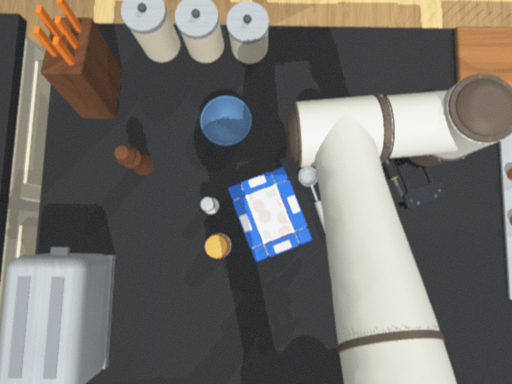

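All four marks are 72 mm high, and the box (centred near pixel (270,214)) is where it started. The hand is clear, so I'm handing in.

```bash
python3 -c "
from station import *
print(finish_job())"
```

```text
the job is handed in; nothing more can be done
None
```

The lid is closed. I pressed the front, back, left and right sections one by one with shut fingertips, then moved the hand away and handed in at about 13 s.

- **Lid:** in the last top and side pictures, all four thumb marks are about 72 mm above the worktop. They started at 79–80 mm.
- **Force:** the highest wrist reading I saw was about 14 N, at the end of the last press. Forces were read only at the end of each move.
- **Box:** its centre is still within about 1 mm of where it started.
- **Other things:** the jar and the shaker read within a few millimetres of where they started, which is within the network's error. The bowl and mill look unmoved in the picture.
- **Checks that disagreed or were incomplete:**
    - **Mug:** the arm hid it from the top camera, and the network's top-view answer for it was the pepper mill. The side view put the mug where it was before.
    - **Spoon:** it was partly hidden by the arm. The visible part looked unmoved.
    - **Green box:** the arm hid it in the last picture, so I did not check it. The hand passed well above it.

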